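# Stand the marker and the tweezers upright in the bench block

## Robot

A 6-joint arm with a two-finger parallel gripper is mounted at the origin on a cart in front of the work surface, level with it; the furniture and walls round the work are solid. World frame = base frame: x ahead of the robot, y to its left, z up, the work surface at z = 0. Lengths are in m, angles in rad, forces in N, time in s.
With the tool pointing down it reaches from about 0.3 to 0.775 m from the base axis. Payload 14.6 kg.
Tool frame: the origin (TCP) lies at the very end of the fingers, on their centre line; the grasp point (between the pads) lies 19 mm behind it; z points along the fingers, y is the line along which they close (so a half turn about z gives the same grasp; the last joint's range is limited). The gripper opens to 94 mm and grips with 3 to 60 N. Pads are 16 mm wide; open, the fingers measure 119 mm over their backs; the gripper's body (75 mm by 177 mm) begins 78 mm behind the grasp point.
Start: joints at [-1.325, 0.3, 1.521, -0, 1.321, -0.067], TCP at [0.169, -0.523, 0.205] pointing down, gripper open.
Joint ranges: [-3.03, 3.03], [-0.79, 2.21], [0.23, 2.52], [-1.04, 4.18], [0, 3.07], [-2.55, 2.55]. Speed limits (rad/s): [2.22, 2.22, 2.57, 3.14, 3.14, 3.14].

## Interface

Orientations are given as [roll, pitch, yaw] about the fixed x, y, z axes, in that order (R = Rz(yaw) Ry(pitch) Rx(roll)).
In Python, from station import ctrl gives the robot as it stands. The module is installed in compiled form; this text tells all that it offers.
- The arm moves only by the tool step_arm, never from a script. Its argument "deltas" is a list of rows, each an object with "dp": the shift along the tool's x, y, z scaled (see below), a list of three; "twist": the turn about the tool's z scaled (see below). In form: [{"dp": [tx, ty, tz], "twist": twist}, ...]. A call has 1 to 12 rows; each row shifts and turns the commanded pose from where the row before left it, along the tool's axes as they then stand; what a row does not reach is not made up. The controller multiplies each number of a shift by 0.04 m and each number of a turn by 4 degrees. A row lasts 1/10 s, in which the tool goes at most 50 mm and 8.59 degrees, less where a joint would pass 70% of its speed; a pose out of reach is approached as far as the arm can. A call with a number of a shift or a turn outside -1 to 1 is refused whole. A call with a gripper value outside its range is refused whole. "gripper" is the opening, from -1 (shut) to 1 (fully open), set as the call begins (left out, the last holds). The fingers move at their own pace and stop on an object; "squeeze" is the grip in N (left out, the last holds). Time passes only in rows, so rows that do not move let the fingers close. It gives the time, the measured TCP pose, the force, the opening and the grip force at its end, in the units of the state.
- ctrl.get_obs(): the state, without advancing time (a new reading comes with each control period).
- ctrl.camera(name): name is "side" or "top"; returns (picture, depth): 420x560x3 uint8, red, green, blue; 420x560 float32, m along the optical axis (not along the pixel's ray), 0 where there is no reading.
- ctrl.get_calibration(name): a dict with "fx", "fy", "cx", "cy" (pixels), "distortion" ([k1, k2, p1, p2, k3] as OpenCV has them; the pictures are not rectified), "world_to_cam" (4x4, takes a point from world to camera coordinates). Camera axes: x right, y down, z forward; pixel columns grow to the right and rows downward; lengths in m; the calibration is good to about 2 mm. A picture is of the moment at which its call begins. get_calibration takes no time and is no camera call.
- ctrl.hand_in(): hands the job in; it is judged then, once.
Trained networks look in the newest picture that a camera, given by its name, has taken for a name from the list of things; names that differ only in an ending like _2 or _b are one class to them, and where a whole thing is asked for, a point or a joint stands for the part that bears it (a point fixed in the world has none). Each returns a list of dicts, best first, with "conf" (0 to 1); they miss things now and then, are a little off and sometimes report something else, mostly with a low value. They report only what shows in the picture. A call takes as long as a camera call.
- ctrl.spot_in(camera, label): "rect" ([left, top, right, bottom] as shares, 0 to 1, of the picture: columns of its width, rows of its height, round what is visible of it).
- ctrl.cut_out(camera, label): "pixels" (420x560 bool, what is visible of it) and "rect" ([left, top, right, bottom] as shares, 0 to 1, of the picture: columns of its width, rows of its height, round what is visible of it).
The state is a dict: "time_s": time; "qpos": joint angles; "joint_vel": joint speeds; "tau": joint torques, N m; "ee_pos": TCP position; "eef_rot": TCP orientation; "force": force on the tool from outside, world axes, zero at the start; "moment": the same for the moment, N m; "grip_width": finger opening in m; "grip_force": force on a finger pad.
Only numpy, scipy, OpenCV 4.12 (cv2) and the standard library are available. Lean on these libraries where they do the work, as an engineer would, in place of code of your own. Each camera call takes 0.05 s, during which the arm holds its last target. There are 200 camera calls.

## Task

Tidy the bench: take the marker pen and the steel tweezers out of their leaning rests and stand them upright in the aluminium block, each fully down and with the same end down as now, the marker in the round well and the tweezers in the rectangular slot. Lower them in rather than letting them drop, and leave the bottle, the tape roll and the dish where they are.

Things in the scene. Friction and masses are not known exactly. Their poses are not given: they have to be found in the camera images.
- marker: Marker pen, 135 mm long, up to 17 mm thick (8 mm from its axis to its skin, with a clip on one side). Loose; at the start it stands in the leaning rest marker_rest, its top 35 degrees from vertical. Origin halfway along its length on its skin, 8 mm from the axis; y runs along the pen to the end that is up, z points from the origin to the axis.
- marker_mid (a point): Middle of the marker, on its axis, 68 mm from either end; axes as the marker's.
- marker_foot (a point): The end of the marker that is down at the start and must be down at the finish, on the axis.
- tweezers: Steel tweezers, 126 mm long, 12 mm wide (their x), 10 mm thick (their z), a rigid bar. Loose; at the start they stand in the leaning rest tweezer_rest, 35 degrees from vertical. Origin halfway along the length on one flat side; y runs along them to the end that is up, z points from the origin through the thickness.
- tweezers_mid (a point): Middle of the tweezers, 63 mm from either end; axes as the tweezers'.
- tweezers_foot (a point): The end of the tweezers that is down at the start and must be down at the finish.
- marker_rest: Fixed grey rest: plate 110 x 52 x 6 mm and a sleeve leaning 35 degrees from vertical to the rest's -x (both rests lean to the right and somewhat toward the robot), 27 mm square outside, 21 inside, 69 deep, closed at the foot, top 75 mm above the worktop; the marker stands loosely in it, 66 mm showing. Origin on the worktop under the sleeve's foot. The two rests may be swapped.
- tweezer_rest: The same kind of rest for the tweezers: sleeve 22 x 24 mm outside, 16 x 18 mm inside, inside depth 69 mm, about 57 mm of the tweezers show. Origin and axes as for marker_rest.
- stand_block: Fixed aluminium block 60 (x) x 120 (y) x 66 mm high with a round well at its +y end and a rectangular slot at its -y end, both open at the top, vertical and 58 mm deep, 60 mm apart. Origin at the middle of its underside.
- round_well (a point): Middle of the floor of the round well (24 mm across, straight, 58 mm deep); its mouth is 58 mm above this point.
- flat_slot (a point): Middle of the floor of the rectangular slot (16 mm along the block's x, 20 mm along its y, 58 mm deep); its mouth is 58 mm above this point.
- bottle: Bystander: small amber bottle with a black screw cap, 41 mm across, 80 mm high, loose. Origin at the middle of its underside.
- tape_roll: Bystander: roll of tape lying flat, 94 mm across, 25 mm high, loose. Origin at the middle of its underside.
- dish: Bystander: closed petri dish, 91 mm across, 16 mm high, loose. Origin at the middle of its underside.

How it is judged:
At the end, for the whole second after the job is handed in: The marker stands at rest in the round well and the tweezers in the rectangular slot, each with its original lower end within 8 mm of the floor and 12 mm (marker) or 11 mm (tweezers) of the middle, leaning less than 15 degrees (horizontal distance between marker_foot and round_well below 0.012 m and z of marker_foot in the frame of round_well between -0.006 and 0.008 m and angle between each of marker, tweezers's own y axis and vertical below 0.26 rad and horizontal distance between tweezers_foot and flat_slot below 0.011 m and z of tweezers_foot in the frame of flat_slot between -0.006 and 0.008 m and linear speed of each of marker, tweezers below 0.05 m/s and angular speed of each of marker, tweezers below 1 rad/s); the robot touches nothing.
It fails at once if the marker is let fall (faster than 0.55 m/s while not held) (contact force between the fingers and marker below 0.05 N and linear speed of marker above 0.55 m/s).
It fails at once if the tweezers is let fall (faster than 0.55 m/s while not held) (contact force between the fingers and tweezers below 0.05 N and linear speed of tweezers above 0.55 m/s).
It fails at once if the bottle is moved by more than 20 mm (distance of bottle from where it was at the start of the episode above 0.02 m).
It fails at once if the tape roll is moved by more than 20 mm (distance of tape_roll from where it was at the start of the episode above 0.02 m).
It fails at once if the dish is moved by more than 20 mm (distance of dish from where it was at the start of the episode above 0.02 m).
It also fails if it takes over 64 s, if anything falls off the work surface, if the arm or the gripper's body presses on something with over 40 N, if the wrist force passes 120 N, or if a joint passes its speed limit or range.

## Working session

There is one attempt and no reset: what is moved stays moved. The work goes in short steps, Python scripts to look and compute and a tool call to move; the robot and the scene stay as the last step left them, time stands still between calls to the robot, and variables do not carry over. Pictures are saved under pics/ and viewed, at most 10 in all, crops included, and the job is handed in when it is done.

Besides the shell and the picture viewer there is one more tool, called after "Call:" in YAML: its name, and indented under it one key for each argument. step_arm: Moves the arm, as the interface text tells. Its arguments: {"type":"object","properties":{"deltas":{"type":"array"},"gripper":{"type":"number"},"squeeze":{"type":"number"}},"required":["deltas"]}

```bash
mkdir -p pics
cat > h.py <<'E'
import numpy as np,cv2
from station import ctrl
def cal(n):
    c=ctrl.get_calibration(n);K=np.array([[c['fx'],0,c['cx']],[0,c['fy'],c['cy']],[0,0,1.]])
    return K,np.array(c['distortion'],float),np.array(c['world_to_cam'])
def cloud(n,depth,mask):
    K,D,T=cal(n);v,u=np.nonzero(mask&(depth>0));z=depth[v,u]
    p=cv2.undistortPoints(np.stack([u,v],1).astype(np.float64)[:,None],K,D)[:,0]
    P=np.c_[p*z[:,None],z];return (P-T[:3,3])@T[:3,:3]
def proj(n,P):
    K,D,T=cal(n);return cv2.projectPoints(np.array(P,float).reshape(-1,3),cv2.Rodrigues(T[:3,:3])[0],T[:3,3],K,D)[0][:,0]
E
python3 - <<'E'
from h import *
for n in('side','top'):
    im,d=ctrl.camera(n);cv2.imwrite(f'pics/{n}0.png',im[...,::-1]);np.savez(f'{n}0.npz',im=im,d=d)
    T=cal(n)[2];print(n,'cam at',(-T[:3,:3].T@T[:3,3]).round(3),'axis',T[2,:3].round(2))
    for l in('marker','tweezers','marker_rest','tweezer_rest','stand_block','bottle','tape_roll','dish'):
        for r in ctrl.cut_out(n,l)[:2]:
            m=r['pixels'].astype(bool);P=cloud(n,d,m);np.save(f'{n}_{l}.npy',m) if r['conf']>.4 else 0
            print(l,round(r['conf'],2),(np.array(r['rect'])*[560,420,560,420]).round(),len(P),*( [np.percentile(P,q,axis=0).round(3) for q in (2,50,98)] if len(P) else []))
print(ctrl.get_obs())
E
```

```text
side cam at [-0.118  0.837  0.699] axis [ 0.51 -0.68 -0.53]
tweezers 0.69 [227. 207. 239. 235.] 289 [0.569 0.078 0.005] [0.581 0.099 0.045] [0.602 0.109 0.08 ]
tweezers 0.46 [237. 227. 251. 244.] 111 [ 0.45  0.12 -0.  ] [0.462 0.192 0.088] [0.53  0.206 0.115]
marker_rest 0.62 [305. 179. 336. 203.] 410 [ 0.418 -0.263  0.003] [ 0.456 -0.21   0.018] [ 0.493 -0.172  0.076]
marker_rest 0.31 [154. 296. 196. 339.] 859 [0.415 0.412 0.   ] [0.454 0.458 0.019] [0.504 0.5   0.026]
tweezer_rest 0.57 [213. 241. 254. 274.] 677 [0.442 0.172 0.002] [0.477 0.224 0.007] [0.519 0.265 0.072]
tweezer_rest 0.22 [235. 227. 251. 243.] 89 [0.45  0.179 0.071] [0.46  0.191 0.091] [0.475 0.206 0.116]
stand_block 0.72 [263. 199. 297. 237.] 1057 [ 0.448 -0.074  0.   ] [0.464 0.007 0.052] [0.51  0.048 0.068]
bottle 0.56 [210. 240. 255. 274.] 751 [ 0.437  0.172 -0.001] [0.477 0.224 0.007] [0.529 0.268 0.071]
bottle 0.52 [227. 208. 240. 235.] 281 [0.569 0.079 0.003] [0.58  0.099 0.041] [0.601 0.109 0.08 ]
tape_roll 0.67 [157. 296. 197. 331.] 864 [0.415 0.412 0.   ] [0.454 0.457 0.019] [0.504 0.5   0.026]
tape_roll 0
[... 1199 characters left out ...]
072]
{'time_s': 0.9, 'qpos': array([-1.32460720e+00,  2.99889183e-01,  1.52098893e+00,  2.74921591e-05,
        1.32071952e+00, -6.65969121e-02]), 'joint_vel': array([-1.43525968e-05, -1.43000525e-03, -1.28150770e-03,  2.68958709e-04,
       -4.92188708e-04,  6.84481132e-04]), 'tau': array([-9.37440782e-04, -5.31650269e+01, -3.52910614e+01,  7.07940781e-02,
        2.12782540e-02, -2.55251598e-05]), 'ee_pos': array([ 0.1692442 , -0.52330265,  0.20545621]), 'eef_rot': array([-3.14158946e+00, -2.69089989e-05,  3.12779239e-01]), 'force': array([-0.36805301,  0.61402074,  0.16506375]), 'moment': array([-0.0256671 , -0.03693127, -0.00461055]), 'grip_force': 0.0, 'grip_width': 0.09387145205470558}
```

```bash
cd pics; python3 -c "
import cv2;cv2.imwrite('both0.png',cv2.resize(cv2.vconcat([cv2.imread('side0.png')]),(784,588)))"
```

```text
(no output)
```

View pics/both0.png

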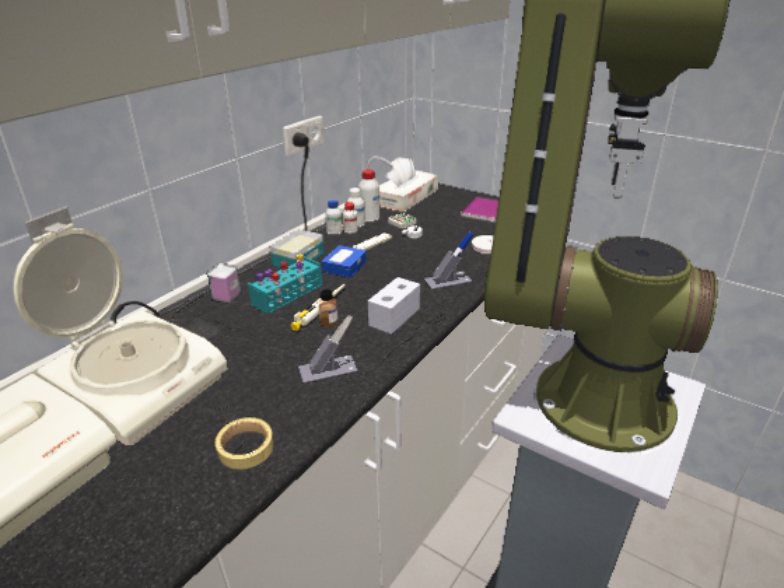

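View pics/top0.png

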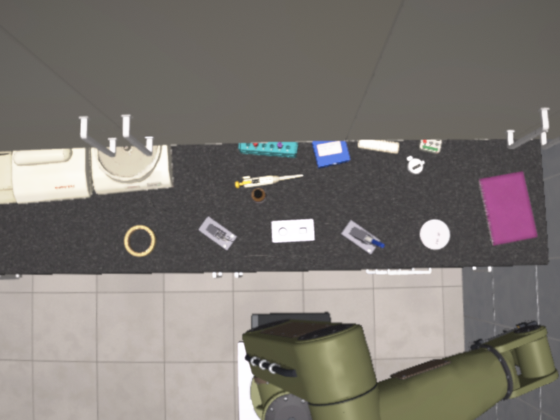

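Run:
```python
from h import *
S=np.load('side0.npz');T=np.load('top0.npz')
a=cv2.resize(S['im'][155:215,295:365],(560,480),interpolation=cv2.INTER_CUBIC)
def up(im,r,c,w,h): return cv2.resize(im[r[0]:r[1],c[0]:c[1]],(w,h),interpolation=cv2.INTER_CUBIC)
A=np.vstack([np.hstack([up(S['im'],(160,210),(300,350),266,300),up(S['im'],(220,275),(205,260),266,300),up(S['im'],(195,240),(258,303),266,300)]),
 np.hstack([up(T['im'],(214,256),(340,382),266,300),up(T['im'],(212,252),(196,238),266,300),up(T['im'],(210,254),(272,316),266,300)])])
cv2.imwrite('pics/crops.png',A[...,::-1])
def region(n,D,lo,hi):
    im,d=D['im'],D['d'];P=cloud(n,d,np.ones_like(d,bool))
    v,u=np.nonzero(d>0);C=im[v,u];k=((P>lo)&(P<hi)).all(1);return P[k],C[k].astype(int),u[k],v[k]
for n,D in(('side',S),('top',T)):
    # block top
    P,_,_,_=region(n,D,[.43,-.09,.058],[.53,.06,.078]);r=cv2.minAreaRect(P[:,:2].astype(np.float32)*1000);print(n,'block',r,np.median(P[:,2]))
    for nm,lo,hi in(('mk',[.38,-.34,-.01],[.54,-.13,.16]),('tw',[.38,.1,-.01],[.54,.3,.16])):
        P,C,u,v=region(n,D,lo,hi)
        k=P[:,2]>.085
        if nm=='mk': k=(P[:,2]>.03)&(C[:,2]>C[:,0]+40)
        Q=P[k];c=Q.mean(0);U,s,V=np.linalg.svd(Q-c);print(nm,len(Q),'c',c.round(4),'dir',V[0].round(3),'rng',Q[:,2].min(),Q[:,2].max())
        for i in Q[np.argsort(Q[:,2])][::max(1,len(Q)//8)]:print('   ',i.round(3))
        # plate
        k=(P[:,2]>.002)&(P[:,2]<.012);r=cv2.minAreaRect(P[k,:2].astype(np.float32)*1000);print('plate',k.sum(),r)
```

```text
side block ((480.0234680175781, -13.790718078613281), (62.77595138549805, 126.26364135742188), 1.7201677560806274) 0.06564838751018692
mk 63 c [ 0.4347 -0.2496  0.1066] dir [ 0.288  0.509 -0.811] rng 0.07003594247505683 0.1274940268036169
    [ 0.445 -0.238  0.07 ]
    [ 0.438 -0.244  0.093]
    [ 0.44  -0.233  0.097]
    [ 0.438 -0.243  0.101]
    [ 0.438 -0.25   0.105]
    [ 0.435 -0.251  0.109]
    [ 0.427 -0.257  0.113]
    [ 0.431 -0.257  0.12 ]
    [ 0.429 -0.259  0.123]
plate 296 ((458.838623046875, -234.5784912109375), (156.64483642578125, 207.66395568847656), 0.017809895798563957)
tw 66 c [0.4575 0.1861 0.101 ] dir [ 0.393  0.46  -0.797] rng 0.08536986577334467 0.11886578989523619
    [0.47  0.192 0.085]
    [0.47  0.187 0.089]
    [0.469 0.192 0.092]
    [0.454 0.189 0.097]
    [0.458 0.188 0.101]
    [0.458 0.188 0.104]
    [0.45  0.18  0.109]
    [0.456 0.18  0.113]
    [0.453 0.176 0.119]
plate 478 ((460.00714111328125, 199.10826110839844), (196.8109588623047, 151.1667022705078), 87.80075073242188)
top block ((479.9077453613281, -13.879253387451172), (60.44320297241211, 
[... 274 characters left out ...]
    [ 0.441 -0.255  0.112]
    [ 0.435 -0.251  0.116]
    [ 0.426 -0.255  0.123]
    [ 0.426 -0.26   0.125]
    [ 0.426 -0.262  0.13 ]
plate 1138 ((460.0025634765625, -235.30032348632812), (210.46873474121094, 158.99954223632812), 89.00653076171875)
tw 19 c [0.4589 0.1841 0.1012] dir [-0.474 -0.457  0.752] rng 0.08731375540405129 0.11940173768896041
    [0.474 0.197 0.087]
    [0.465 0.185 0.09 ]
    [0.468 0.19  0.091]
    [0.465 0.187 0.095]
    [0.462 0.184 0.098]
    [0.456 0.189 0.102]
    [0.456 0.177 0.105]
    [0.449 0.176 0.112]
    [0.452 0.176 0.115]
    [0.452 0.178 0.119]
plate 1149 ((459.517578125, 200.62374877929688), (199.58580017089844, 159.2718048095703), 89.37538146972656)
```

View pics/crops.png

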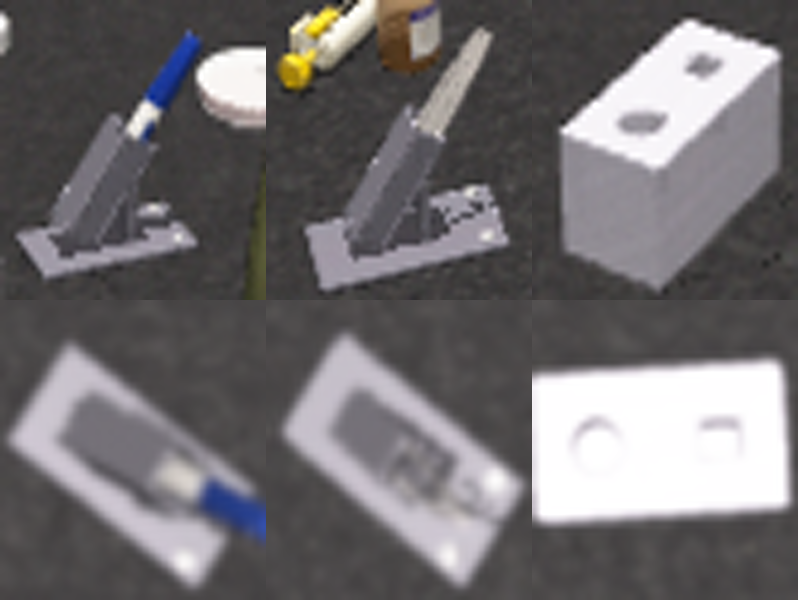

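```bash
cat > fit.py <<'E'
from h import *
from scipy.optimize import least_squares
V={n:np.load(f'{n}0.npz') for n in('side','top')}
def pix(n,lo,hi,blue):
    im,d=V[n]['im'],V[n]['d'];P=cloud(n,d,np.ones_like(d,bool));v,u=np.nonzero(d>0);C=im[v,u].astype(int)
    k=((P>lo)&(P<hi)).all(1)
    if blue:k&=C[:,2]>C[:,0]+40
    return np.c_[u,v][k],P[k]
for nm,lo,hi,rest in(('mk',[.38,-.34,.085],[.5,-.2,.16],'marker_rest'),('tw',[.38,.15,.085],[.5,.25,.16],'tweezer_rest')):
    for n in V:
        m=np.load(f'{n}_{rest}.npy');P=cloud(n,V[n]['d'],m);g=cv2.minAreaRect((P[(P[:,2]<.011)&(P[:,2]>-.004),:2]*1000).astype(np.float32));print(nm,n,'plate',np.round(g[0],1),np.round(g[1],1),round(g[2],1))
    D={n:pix(n,lo,hi,nm=='mk') for n in V}
    def line(p):
        a=np.array([-np.sin(.611)*np.cos(p[2]),-np.sin(.611)*np.sin(p[2]),np.cos(.611)]);c=np.array([p[0],p[1],.1]);return c,a
    def res(p,names=V,full=True):
        c,a=line(p);r=[]
        for n in names:
            q=proj(n,[c-a*.03,c+a*.03]);t=(q[1]-q[0])/np.linalg.norm(q[1]-q[0]);r.append((D[n][0]-q[0])@[-t[1],t[0]]/np.sqrt(len(D[n][0])))
        return np.concatenate(r)
    for y in(None,):
        s=least_squares(res,[.44,-.24 if nm=='mk' else .185,.9]);print(nm,'fit x,y@z=.1',s.x[:2].round(4),'yaw(+x of rest)',np.degrees(s.x[2]).round(1),'cost',s.cost)
    for yd in(50,54,58):
        s=least_squares(lambda p:res([*p,np.radians(yd)]),s.x[:2]);print('  yaw',yd,s.x.round(4),s.cost)
    c,a=line([*s.x[:2],np.radians(54)])
    print('tops along',[np.percentile(((D[n][1]-c)@a),98).round(4) for n in V],'max z',[D[n][1][:,2].max().round(3) for n in V])
E
python3 fit.py
```

```text
mk side plate [ 459.5 -218.2] [108.5  55.1] 56.2
mk top plate [ 460.5 -219.1] [107.5  52.9] 56.4
mk fit x,y@z=.1 [ 0.4386 -0.2494] yaw(+x of rest) 51.7 cost 1.630027428922256
  yaw 50 [ 0.4387 -0.2496] 1.6346657959132094
  yaw 54 [ 0.4385 -0.2493] 1.6377746983087278
  yaw 58 [ 0.4382 -0.249 ] 1.689979735325994
tops along [np.float64(0.0314), np.float64(0.0352)] max z [np.float64(0.127), np.float64(0.135)]
tw side plate [490.7 211.9] [108.9  78.1] 55.8
tw top plate [481.7 217.7] [112.4  53.9] 53.3
tw fit x,y@z=.1 [0.4588 0.1841] yaw(+x of rest) 44.8 cost 1.6300568890204192
  yaw 50 [0.4588 0.1841] 1.6718005509526785
  yaw 54 [0.4588 0.184 ] 1.7626677039549932
  yaw 58 [0.4588 0.184 ] 1.9043020009516591
tops along [np.float64(0.0208), np.float64(0.0209)] max z [np.float64(0.119), np.float64(0.119)]
```

```bash
cat > go.py <<'E'
import sys
from h import *
# go.py x y z yaw : remaining shift in tool axes (controller units) after turning
o=ctrl.get_obs();p=o['ee_pos'];y=o['eef_rot'][2];t=[float(a) for a in sys.argv[1:5]];Y=np.radians(t[3])
d=np.array(t[:3])-p
print('t',o['time_s'],'pos',p.round(4),'yaw',np.degrees(y).round(2),'w',round(o['grip_width'],4),'gf',round(o['grip_force'],2),'f',o['force'].round(2))
print('twist units',round(-np.degrees(np.arctan2(np.sin(Y-y),np.cos(Y-y)))/4,2),'dp units',(np.array([d@[np.cos(Y),np.sin(Y),0],d@[np.sin(Y),-np.cos(Y),0],-d[2]])/.04).round(2))
E
python3 go.py .4412 -.2452 .205 55
```

```text
t 0.9 pos [ 0.1692 -0.5233  0.2055] yaw 17.92 w 0.0939 gf 0.0 f [-0.37  0.61  0.17]
twist units -9.27 dp units [9.59 1.58 0.01]
```

Call:
step_arm:
  deltas:
    - {"dp":[0,0,0],"twist":-1}
    - {"dp":[0,0,0],"twist":-1}
    - {"dp":[0,0,0],"twist":-1}
    - {"dp":[0,0,0],"twist":-1}
    - {"dp":[0,0,0],"twist":-1}
    - {"dp":[0,0,0],"twist":-1}
    - {"dp":[0,0,0],"twist":-1}
    - {"dp":[0,0,0],"twist":-1}
    - {"dp":[0,0,0],"twist":-1}
    - {"dp":[0,0,0],"twist":-0.28}
  gripper: 1

```text
time_s: 1.9
ee_pos: [0.1692, -0.5233, 0.2054]
eef_rot: [-3.142, -0.0, 0.962]
force: [0.1, 0.4, -0.7]
grip_width: 0.094
grip_force: 0.0
```

Call:
step_arm:
  deltas:
    - {"dp":[0.8,0.13,0],"twist":0}
    - {"dp":[0.8,0.13,0],"twist":0}
    - {"dp":[0.8,0.13,0],"twist":0}
    - {"dp":[0.8,0.13,0],"twist":0}
    - {"dp":[0.8,0.13,0],"twist":0}
    - {"dp":[0.8,0.13,0],"twist":0}
    - {"dp":[0.8,0.13,0],"twist":0}
    - {"dp":[0.8,0.13,0],"twist":0}
    - {"dp":[0.8,0.13,0],"twist":0}
    - {"dp":[0.8,0.13,0],"twist":0}
    - {"dp":[0.8,0.13,0],"twist":0}
    - {"dp":[0.8,0.13,0],"twist":0}

```text
time_s: 3.1
ee_pos: [0.4412, -0.2433, 0.2056]
eef_rot: [3.141, 0.0, 0.959]
force: [-0.0, -0.3, -0.2]
grip_width: 0.0939
grip_force: 0.0
```

```bash
python3 go.py .4412 -.2452 .074 55
```

```text
t 3.1 pos [ 0.4412 -0.2433  0.2056] yaw 54.96 w 0.0939 gf 0.0 f [-0.02 -0.28 -0.2 ]
twist units -0.01 dp units [-0.04  0.03  3.29]
```

Call:
step_arm:
  deltas:
    - {"dp":[-0.04,0.03,0.5],"twist":0}
    - {"dp":[0,0,0.5],"twist":0}
    - {"dp":[0,0,0.5],"twist":0}
    - {"dp":[0,0,0.5],"twist":0}
    - {"dp":[0,0,0.5],"twist":0}
    - {"dp":[0,0,0.5],"twist":0}
    - {"dp":[0,0,0.28],"twist":0}
    - {"dp":[0,0,0],"twist":0}

```text
time_s: 3.9
ee_pos: [0.44, -0.246, 0.0732]
eef_rot: [-3.139, 0.0, 0.96]
force: [-0.6, 0.4, -0.0]
grip_width: 0.0942
grip_force: 0.0
```

Call:
step_arm:
  deltas:
    - {"dp":[0,0,0],"twist":0}
    - {"dp":[0,0,0],"twist":0}
    - {"dp":[0,0,0],"twist":0}
    - {"dp":[0,0,0],"twist":0}
    - {"dp":[0,0,0],"twist":0}
    - {"dp":[0,0,0],"twist":0}
    - {"dp":[0,0,0],"twist":0}
    - {"dp":[0,0,0],"twist":0}
    - {"dp":[0,0,0],"twist":0}
    - {"dp":[0,0,0],"twist":0}
  gripper: -1
  squeeze: 10

```text
time_s: 4.9
ee_pos: [0.4405, -0.2463, 0.0742]
eef_rot: [-3.142, -0.0, 0.961]
force: [0.8, 0.7, -0.2]
grip_width: 0.0176
grip_force: 0.1
```

Call:
step_arm:
  deltas:
    - {"dp":[0,0,0],"twist":0}
    - {"dp":[0,0,0],"twist":0}
    - {"dp":[0,0,0],"twist":0}

```text
time_s: 5.2
ee_pos: [0.4405, -0.2464, 0.0743]
eef_rot: [3.142, 0.0, 0.961]
force: [-0.0, -0.3, 0.9]
grip_width: 0.0156
grip_force: 10.0
```

Call:
step_arm:
  deltas:
    - {"dp":[-0.06,0,-0.08],"twist":0}
    - {"dp":[-0.11,0,-0.16],"twist":0}
    - {"dp":[-0.11,0,-0.16],"twist":0}
    - {"dp":[0,0,0],"twist":0}

```text
time_s: 5.6
ee_pos: [0.4342, -0.2564, 0.0915]
eef_rot: [3.14, 0.0, 0.96]
force: [0.1, -0.8, -0.3]
grip_width: 0.0155
grip_force: 10.0
```

Call:
step_arm:
  deltas:
    - {"dp":[-0.14,0,-0.2],"twist":0}
    - {"dp":[-0.14,0,-0.2],"twist":0}
    - {"dp":[-0.14,0,-0.2],"twist":0}
    - {"dp":[-0.14,0,-0.2],"twist":0}
    - {"dp":[-0.14,0,-0.2],"twist":0}
    - {"dp":[-0.14,0,-0.2],"twist":0}
    - {"dp":[-0.14,0,-0.2],"twist":0}
    - {"dp":[0,0,-0.4],"twist":0}
    - {"dp":[0,0,-0.4],"twist":0}
    - {"dp":[0,0,0],"twist":0}
    - {"dp":[0,0,0],"twist":0}

```text
time_s: 6.7
ee_pos: [0.4114, -0.2877, 0.178]
eef_rot: [3.142, -0.0, 0.961]
force: [-0.2, -0.1, -0.6]
grip_width: 0.0156
grip_force: 10.0
```

```bash
cat > look.py <<'E'
import sys
from h import *
# look.py tag : crops round TCP from both cameras, blue-axis fit
tag=sys.argv[1];o=ctrl.get_obs();p=o['ee_pos'];L=[]
for n in('side','top'):
    im,d=ctrl.camera(n);np.savez(f'{n}_{tag}.npz',im=im,d=d)
    u,v=proj(n,[p])[0].astype(int);v0=np.clip(v-45,0,330);u0=np.clip(u-45,0,470)
    L.append(cv2.resize(im[v0:v0+90,u0:u0+90],(400,400),interpolation=cv2.INTER_CUBIC));print(n,'crop origin',u0,v0)
cv2.imwrite(f'pics/{tag}.png',np.hstack(L)[...,::-1]);print(p.round(4),o['grip_width'],o['grip_force'])
E
python3 look.py a1; python3 go.py .479 .016 .2 90
```

```text
side crop origin 299 105
top crop origin 349 205
[ 0.4114 -0.2877  0.178 ] 0.015597875262497802 10.000022838357836
t 6.8 pos [ 0.4113 -0.2875  0.1774] yaw 55.04 w 0.0157 gf 10.0 f [-0.77 -0.01  0.49]
twist units -8.74 dp units [ 7.59  1.69 -0.57]
```

View pics/a1.png

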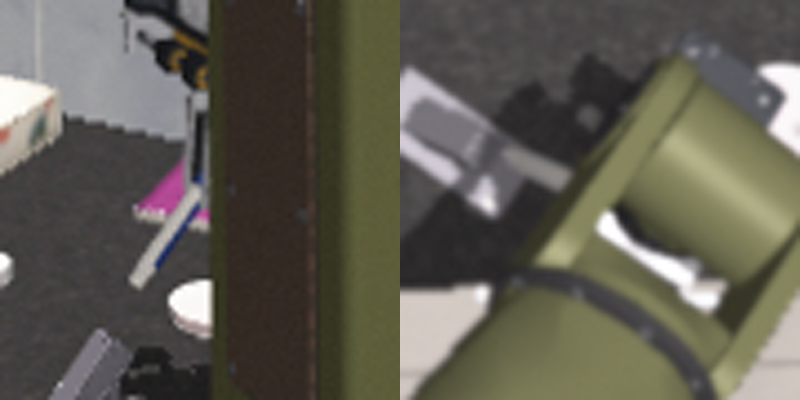

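Call:
step_arm:
  deltas:
    - {"dp":[0,0,0],"twist":-1}
    - {"dp":[0,0,0],"twist":-1}
    - {"dp":[0,0,0],"twist":-1}
    - {"dp":[0,0,0],"twist":-1}
    - {"dp":[0,0,0],"twist":-1}
    - {"dp":[0,0,0],"twist":-1}
    - {"dp":[0,0,0],"twist":-1}
    - {"dp":[0,0,0],"twist":-1}
    - {"dp":[0,0,0],"twist":-1}
    - {"dp":[0,0,0],"twist":-0.24}

```text
time_s: 7.8
ee_pos: [0.4114, -0.2875, 0.1775]
eef_rot: [-3.141, -0.001, 1.607]
force: [0.2, -0.3, -0.9]
grip_width: 0.0161
grip_force: 10.0
```

```bash
python3 go.py .481 -.0375 .155 92
```

```text
t 7.8 pos [ 0.4114 -0.2875  0.1775] yaw 92.1 w 0.0161 gf 10.0 f [ 0.2  -0.28 -0.92]
twist units 0.02 dp units [6.18 1.96 0.56]
```

Call:
step_arm:
  deltas:
    - {"dp":[0.62,0.2,0],"twist":0}
    - {"dp":[0.62,0.2,0],"twist":0}
    - {"dp":[0.62,0.2,0],"twist":0}
    - {"dp":[0.62,0.2,0],"twist":0}
    - {"dp":[0.62,0.2,0],"twist":0}
    - {"dp":[0.62,0.2,0],"twist":0}
    - {"dp":[0.62,0.2,0],"twist":0}
    - {"dp":[0.62,0.2,0],"twist":0}
    - {"dp":[0.62,0.2,0],"twist":0}
    - {"dp":[0.6,0.16,0],"twist":0}
    - {"dp":[0,0,0.28],"twist":0}
    - {"dp":[0,0,0.28],"twist":0}

```text
time_s: 9.0
ee_pos: [0.4811, -0.0378, 0.1548]
eef_rot: [-3.141, 0.0, 1.606]
force: [1.3, -0.6, -0.4]
grip_width: 0.0158
grip_force: 10.0
```

```bash
python3 look.py a2; python3 go.py .481 -.0375 .155 92;python3 - <<'E'
from h import *
print('well mouth',proj('side',[[.479,.016,.066]]),'expected foot',proj('side',[[.479,.0195,.092]]))
E
```

```text
side crop origin 240 134
top crop origin 256 182
[ 0.4811 -0.0378  0.1548] 0.015805902122789407 10.000059390440583
t 9.1 pos [ 0.4802 -0.0384  0.1538] yaw 91.94 w 0.016 gf 10.0 f [-0.37 -0.07  0.09]
twist units -0.01 dp units [ 0.02  0.02 -0.03]
well mouth [[276.11583869 212.47702044]] expected foot [[275.30887542 205.63528279]]
```

View pics/a2.png

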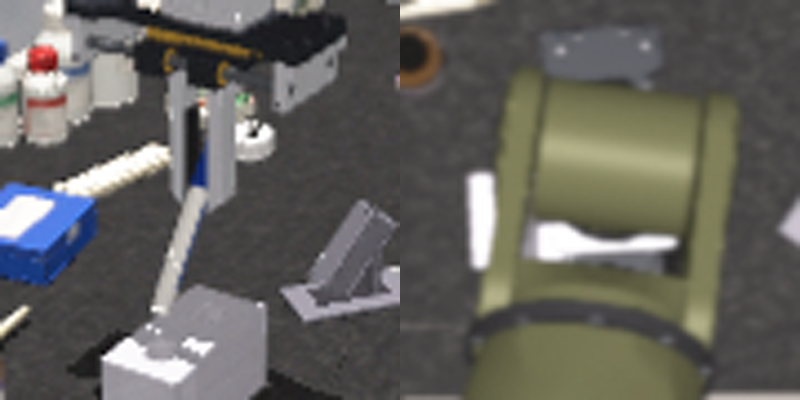

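```bash
cat > pen.py <<'E'
import sys
from h import *
tag=sys.argv[1];lo,hi=[eval(a) for a in sys.argv[2:4]]
z=np.load(f'side_{tag}.npz');d=z['d'];P=cloud('side',d,np.ones_like(d,bool));k=((P>lo)&(P<hi)).all(1);P=P[k]
c=np.median(P,0);V=np.linalg.svd(P-c)[2][0];V*=np.sign(V[2])
cam=cal('side')[2];cam=-cam[:3,:3].T@cam[:3,3];s=(P-c)@V
w=c-cam;w-=V*(w@V);w/=np.linalg.norm(w)
print(len(P),'dir',V.round(3),'tilt',np.degrees(np.arccos(V[2])).round(1),'skin low/hi',(c+V*np.percentile(s,1)).round(4),(c+V*np.percentile(s,99)).round(4),'inward',w.round(2))
E
python3 pen.py a2 [.44,-.05,.072] [.53,.05,.132]
```

```text
66 dir [ 0.007 -0.576  0.817] tilt 35.2 skin low/hi [0.4774 0.0205 0.1   ] [ 0.4777 -0.0021  0.132 ] inward [ 0.51 -0.7  -0.5 ]
```

Call:
step_arm:
  deltas:
    - {"dp":[0.1,-0.02,0],"twist":0}
    - {"dp":[0,0,0.15],"twist":0}
    - {"dp":[0,0,0.15],"twist":0}
    - {"dp":[0,0,0.15],"twist":0}
    - {"dp":[0,0,0.1],"twist":0}
    - {"dp":[0,0,0.1],"twist":0}
    - {"dp":[0,0,0],"twist":0}

```text
time_s: 9.8
ee_pos: [0.4802, -0.0339, 0.1293]
eef_rot: [-3.141, -0.0, 1.606]
force: [-0.1, -0.2, 0.1]
grip_width: 0.0159
grip_force: 10.0
```

Call:
step_arm:
  deltas:
    - {"dp":[0,0,0.06],"twist":0}
    - {"dp":[0,0,0.06],"twist":0}
    - {"dp":[0,0,0.06],"twist":0}
    - {"dp":[0,0,0],"twist":0}
  squeeze: 5

```text
time_s: 10.2
ee_pos: [0.4802, -0.0339, 0.1223]
eef_rot: [-3.141, -0.0, 1.606]
force: [-0.0, 0.1, 0.4]
grip_width: 0.016
grip_force: 5.0
```

```bash
python3 look.py a3;python3 pen.py a3 [.44,-.05,.072] [.53,.05,.105]
```

```text
side crop origin 239 144
top crop origin 254 183
[ 0.4802 -0.0339  0.1223] 0.01599739254218073 5.000033344840631
67 dir [-0.022 -0.644  0.765] tilt 40.1 skin low/hi [0.4783 0.0222 0.0725] [ 0.4774 -0.0051  0.105 ] inward [ 0.5  -0.67 -0.55]
```

Call:
step_arm:
  deltas:
    - {"dp":[0.12,0,0],"twist":0}
    - {"dp":[0.12,0,0],"twist":0}
    - {"dp":[0.12,0,0],"twist":0}
    - {"dp":[0.12,0,0],"twist":0}
    - {"dp":[0,0,0],"twist":0}

```text
time_s: 10.8
ee_pos: [0.48, -0.0143, 0.1233]
eef_rot: [3.14, 0.001, 1.606]
force: [-1.3, -3.1, 5.0]
grip_width: 0.0145
grip_force: 5.0
```

```bash
python3 look.py a4;python3 pen.py a4 [.44,-.05,.072] [.53,.05,.105]; python3 go.py .4785 .016 .122 92
```

```text
side crop origin 236 146
top crop origin 247 183
[ 0.48   -0.0143  0.1233] 0.014502389594221253 5.007818865124136
59 dir [-0.001 -0.531  0.847] tilt 32.1 skin low/hi [0.4763 0.0259 0.0739] [0.4763 0.0055 0.1063] inward [ 0.5  -0.73 -0.46]
t 10.9 pos [ 0.48   -0.0145  0.1232] yaw 92.03 w 0.0146 gf 5.0 f [-0.54 -3.68  4.96]
twist units 0.01 dp units [ 0.76 -0.01  0.03]
```

View pics/a4.png

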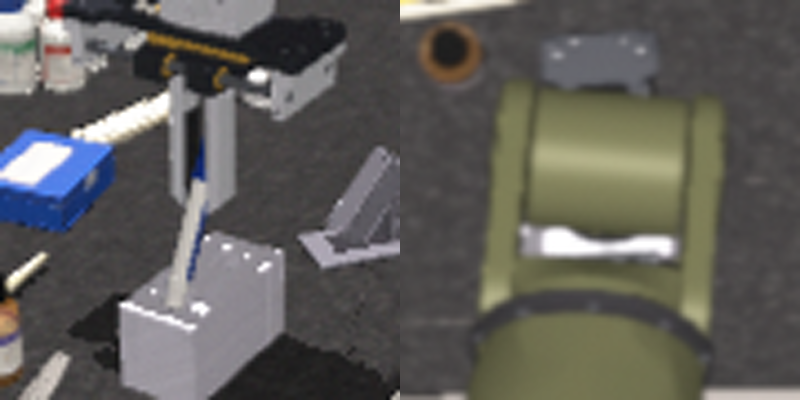

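Call:
step_arm:
  deltas:
    - {"dp":[-0.12,0,0],"twist":0}
    - {"dp":[-0.12,0,0],"twist":0}
    - {"dp":[-0.12,0,0],"twist":0}
    - {"dp":[0,0,-0.4],"twist":0}
    - {"dp":[0,0,-0.3],"twist":0}
    - {"dp":[0,0,0],"twist":0}

```text
time_s: 11.5
ee_pos: [0.4809, -0.0293, 0.1521]
eef_rot: [3.139, 0.0, 1.606]
force: [-0.5, -0.2, -0.0]
grip_width: 0.0146
grip_force: 5.0
```

```bash
python3 look.py a5;python3 pen.py a5 [.44,-.05,.074] [.53,.05,.128]; python3 go.py .4785 .016 .122 92
python3 - <<'E'
from h import *
z=np.load('side_a5.npz');im,d=z['im'],z['d'];u0,v0=250,170
a=cv2.resize(im[170:245,245:320],(560,560),interpolation=cv2.INTER_CUBIC)
K=560/75
for y,c in((.016,(255,0,0)),(.028,(0,255,0)),(.004,(0,255,0))):
    q=(proj('side',[[.4795,y,.066]])[0]-[245,170]+.5)*K;cv2.circle(a,tuple(int(i) for i in q),3,c,-1)
cv2.imwrite('pics/z5.png',a[...,::-1])
E
```

```text
side crop origin 238 136
top crop origin 253 182
[ 0.4809 -0.0293  0.1521] 0.014555380716971732 4.999901677365415
56 dir [-0.021 -0.539  0.842] tilt 32.6 skin low/hi [0.4776 0.0188 0.0987] [0.4769 0.     0.1281] inward [ 0.51 -0.73 -0.46]
t 11.6 pos [ 0.4802 -0.0291  0.1505] yaw 92.0 w 0.0148 gf 5.0 f [ 0.12 -0.87 -0.19]
twist units -0.0 dp units [ 1.13 -0.    0.71]
```

View pics/z5.png

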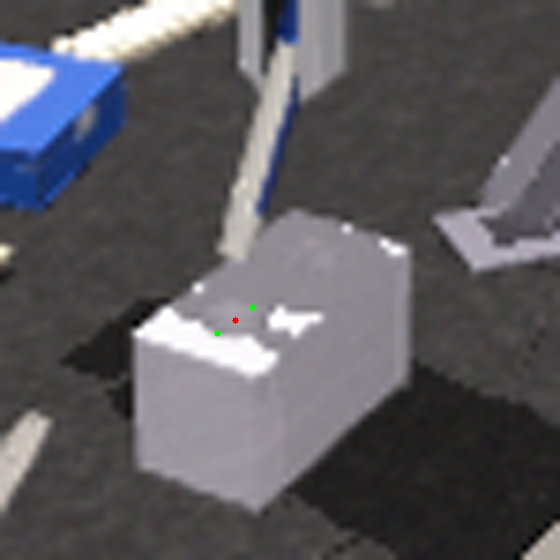

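Call:
step_arm:
  deltas:
    - {"dp":[0.13,-0.02,0],"twist":0}
    - {"dp":[0,0,0.2],"twist":0}
    - {"dp":[0,0,0.2],"twist":0}
    - {"dp":[0,0,0.2],"twist":0}
    - {"dp":[0,0,0.1],"twist":0}
    - {"dp":[0,0,0.08],"twist":0}
    - {"dp":[0,0,0],"twist":0}
  squeeze: 10

```text
time_s: 12.3
ee_pos: [0.4791, -0.024, 0.119]
eef_rot: [-3.141, -0.0, 1.606]
force: [0.3, 0.0, -0.6]
grip_width: 0.0144
grip_force: 10.0
```

Call:
step_arm:
  deltas:
    - {"dp":[0,0,0.05],"twist":0}
    - {"dp":[0,0,0.05],"twist":0}
    - {"dp":[0,0,0.05],"twist":0}
    - {"dp":[0,0,0],"twist":0}

```text
time_s: 12.7
ee_pos: [0.4792, -0.0239, 0.1133]
eef_rot: [-3.142, -0.0, 1.606]
force: [-0.7, 0.1, -0.1]
grip_width: 0.0144
grip_force: 10.0
```

Call:
step_arm:
  deltas:
    - {"dp":[0,0,0.05],"twist":0}
    - {"dp":[0,0,0.05],"twist":0}
    - {"dp":[0,0,0],"twist":0}

```text
time_s: 13.0
ee_pos: [0.4792, -0.0238, 0.1092]
eef_rot: [-3.141, -0.0, 1.606]
force: [1.4, 0.8, -0.4]
grip_width: 0.0146
grip_force: 10.0
```

Call:
step_arm:
  deltas:
    - {"dp":[0.08,0,0],"twist":0}
    - {"dp":[0.08,0,0],"twist":0}
    - {"dp":[0.08,0,0],"twist":0}
    - {"dp":[0,0,0],"twist":0}
  squeeze: 6

```text
time_s: 13.4
ee_pos: [0.4788, -0.0139, 0.1094]
eef_rot: [-3.142, -0.0, 1.606]
force: [-0.4, -0.5, -0.8]
grip_width: 0.0144
grip_force: 6.0
```

Call:
step_arm:
  deltas:
    - {"dp":[0.1,0,0],"twist":0}
    - {"dp":[0.1,0,0],"twist":0}
    - {"dp":[0.1,0,0],"twist":0}
    - {"dp":[0,0,0],"twist":0}

```text
time_s: 13.8
ee_pos: [0.4784, -0.0018, 0.1094]
eef_rot: [-3.141, -0.0, 1.606]
force: [0.4, 0.4, -1.1]
grip_width: 0.0142
grip_force: 6.0
```

Call:
step_arm:
  deltas:
    - {"dp":[0.1,0,0],"twist":0}
    - {"dp":[0.1,0,0],"twist":0}
    - {"dp":[0.1,0,0],"twist":0}
    - {"dp":[0,0,0],"twist":0}

```text
time_s: 14.2
ee_pos: [0.478, 0.0101, 0.1094]
eef_rot: [-3.142, -0.0, 1.606]
force: [-0.9, 0.3, -0.2]
grip_width: 0.0145
grip_force: 6.0
```

```bash
python3 look.py a6;python3 pen.py a6 [.44,-.05,.070] [.53,.05,.1]; python3 go.py .4785 .016 .122 92
```

```text
side crop origin 232 154
top crop origin 239 184
[0.478  0.0101 0.1094] 0.01451785411590102 5.999965489609167
48 dir [ 0.151 -0.156  0.976] tilt 12.6 skin low/hi [0.4731 0.0232 0.0704] [0.4777 0.0184 0.1001] inward [ 0.58 -0.78 -0.22]
t 14.3 pos [0.478  0.0098 0.1094] yaw 92.02 w 0.0144 gf 6.0 f [0.99 0.91 0.89]
twist units 0.0 dp units [ 0.15  0.02 -0.31]
```

View pics/a6.png

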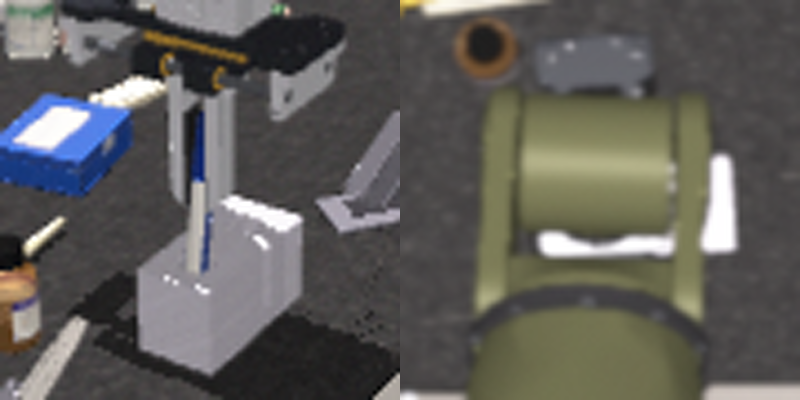

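Call:
step_arm:
  deltas:
    - {"dp":[0.12,0.02,0],"twist":0}
    - {"dp":[0,0,0.15],"twist":0}
    - {"dp":[0,0,0.15],"twist":0}
    - {"dp":[0,0,0.15],"twist":0}
    - {"dp":[0,0,0.15],"twist":0}
    - {"dp":[0,0,0.1],"twist":0}
    - {"dp":[0,0,0],"twist":0}

```text
time_s: 15.0
ee_pos: [0.4784, 0.0145, 0.0808]
eef_rot: [-3.141, -0.0, 1.606]
force: [-0.7, 0.1, 0.2]
grip_width: 0.0144
grip_force: 6.0
```

Call:
step_arm:
  deltas:
    - {"dp":[0,0,0.05],"twist":0}
    - {"dp":[0,0,0.05],"twist":0}
    - {"dp":[0,0,0],"twist":0}

```text
time_s: 15.3
ee_pos: [0.479, 0.0144, 0.0778]
eef_rot: [3.141, 0.0, 1.606]
force: [-0.0, 0.1, 3.3]
grip_width: 0.0145
grip_force: 6.0
```

Call:
step_arm:
  deltas:
    - {"dp":[0,0,0],"twist":0}
    - {"dp":[0,0,0],"twist":0}
    - {"dp":[0,0,0],"twist":0}
    - {"dp":[0,0,0],"twist":0}
    - {"dp":[0,0,0],"twist":0}
    - {"dp":[0,0,-0.2],"twist":0}
    - {"dp":[0,0,-0.5],"twist":0}
    - {"dp":[0,0,-0.8],"twist":0}
    - {"dp":[0,0,-0.8],"twist":0}
    - {"dp":[0,0,-0.8],"twist":0}
    - {"dp":[0,0,0],"twist":0}
  gripper: 1

```text
time_s: 16.4
ee_pos: [0.4802, 0.0144, 0.206]
eef_rot: [3.135, 0.001, 1.606]
force: [-0.1, -0.5, -0.2]
grip_width: 0.0938
grip_force: 0.0
```

```bash
python3 look.py a7;python3 pen.py a7 [.44,-.05,.070] [.53,.05,.16]; python3 go.py .4576 .185 .2 52
```

```text
side crop origin 230 125
top crop origin 237 181
[0.4802 0.0144 0.206 ] 0.09381542640429659 0.0
113 dir [-0.026 -0.042  0.999] tilt 2.8 skin low/hi [0.4756 0.0264 0.071 ] [0.4737 0.0233 0.1433] inward [ 0.57 -0.82 -0.02]
t 16.5 pos [0.4787 0.0145 0.2019] yaw 92.0 w 0.0942 gf 0.0 f [-0.26 -0.59 -0.48]
twist units 10.0 dp units [ 3.03 -3.04  0.05]
```

Call:
step_arm:
  deltas:
    - {"dp":[0,0,0],"twist":1}
    - {"dp":[0,0,0],"twist":1}
    - {"dp":[0,0,0],"twist":1}
    - {"dp":[0,0,0],"twist":1}
    - {"dp":[0,0,0],"twist":1}
    - {"dp":[0,0,0],"twist":1}
    - {"dp":[0,0,0],"twist":1}
    - {"dp":[0,0,0],"twist":1}
    - {"dp":[0,0,0],"twist":1}
    - {"dp":[0,0,0],"twist":1}
    - {"dp":[0,0,0],"twist":0}

```text
time_s: 17.6
ee_pos: [0.4782, 0.0145, 0.2003]
eef_rot: [-3.14, 0.001, 0.906]
force: [-0.7, -0.2, -0.1]
grip_width: 0.094
grip_force: 0.0
```

Call:
step_arm:
  deltas:
    - {"dp":[0.6,-0.6,0],"twist":0}
    - {"dp":[0.6,-0.6,0],"twist":0}
    - {"dp":[0.6,-0.6,0],"twist":0}
    - {"dp":[0.6,-0.6,0],"twist":0}
    - {"dp":[0.6,-0.6,0],"twist":0}
    - {"dp":[0,0,0],"twist":0}

```text
time_s: 18.2
ee_pos: [0.457, 0.1856, 0.2006]
eef_rot: [-3.14, 0.001, 0.913]
force: [0.2, 0.2, -0.4]
grip_width: 0.0941
grip_force: 0.0
```

```bash
python3 go.py .4598 .1878 .076 52
```

```text
t 18.2 pos [0.457  0.1856 0.2006] yaw 52.31 w 0.0941 gf 0.0 f [ 0.16  0.16 -0.44]
twist units 0.08 dp units [0.09 0.02 3.11]
```

Call:
step_arm:
  deltas:
    - {"dp":[0.09,0.02,0.5],"twist":0.08}
    - {"dp":[0,0,0.5],"twist":0}
    - {"dp":[0,0,0.5],"twist":0}
    - {"dp":[0,0,0.5],"twist":0}
    - {"dp":[0,0,0.5],"twist":0}
    - {"dp":[0,0,0.4],"twist":0}
    - {"dp":[0,0,0.2],"twist":0}
    - {"dp":[0,0,0],"twist":0}

```text
time_s: 19.0
ee_pos: [0.4603, 0.1847, 0.0764]
eef_rot: [-3.14, 0.002, 0.903]
force: [-0.6, 0.6, 0.2]
grip_width: 0.0945
grip_force: 0.0
```

Call:
step_arm:
  deltas:
    - {"dp":[0,0,0],"twist":0}
    - {"dp":[0,0,0],"twist":0}
    - {"dp":[0,0,0],"twist":0}
    - {"dp":[0,0,0],"twist":0}
    - {"dp":[0,0,0],"twist":0}
    - {"dp":[0,0,0],"twist":0}
    - {"dp":[0,0,0],"twist":0}
    - {"dp":[0,0,0],"twist":0}
    - {"dp":[0,0,0],"twist":0}
    - {"dp":[0,0,0],"twist":0}
    - {"dp":[0,0,0],"twist":0}
    - {"dp":[0,0,0],"twist":0}
  gripper: -1
  squeeze: 10

```text
time_s: 20.2
ee_pos: [0.4606, 0.1854, 0.0773]
eef_rot: [-3.141, 0.0, 0.902]
force: [-1.2, 1.2, 0.6]
grip_width: 0.013
grip_force: 10.0
```

Call:
step_arm:
  deltas:
    - {"dp":[0,0,0],"twist":0}
    - {"dp":[-0.06,0,-0.08],"twist":0}
    - {"dp":[-0.11,0,-0.16],"twist":0}
    - {"dp":[-0.11,0,-0.16],"twist":0}
    - {"dp":[0,0,0],"twist":0}

```text
time_s: 20.7
ee_pos: [0.4539, 0.1761, 0.0946]
eef_rot: [3.141, -0.001, 0.902]
force: [-2.5, 0.1, 0.7]
grip_width: 0.0132
grip_force: 10.0
```

Call:
step_arm:
  deltas:
    - {"dp":[-0.14,0,-0.2],"twist":0}
    - {"dp":[-0.14,0,-0.2],"twist":0}
    - {"dp":[-0.14,0,-0.2],"twist":0}
    - {"dp":[-0.14,0,-0.2],"twist":0}
    - {"dp":[-0.14,0,-0.2],"twist":0}
    - {"dp":[-0.14,0,-0.2],"twist":0}
    - {"dp":[-0.14,0,-0.2],"twist":0}
    - {"dp":[0,0,-0.4],"twist":0}
    - {"dp":[0,0,-0.4],"twist":0}
    - {"dp":[0,0,-0.4],"twist":0}
    - {"dp":[0,0,0],"twist":0}
    - {"dp":[0,0,0],"twist":0}

```text
time_s: 21.9
ee_pos: [0.4294, 0.1456, 0.1972]
eef_rot: [3.141, -0.0, 0.902]
force: [-0.1, -0.2, -1.2]
grip_width: 0.0128
grip_force: 10.0
```

```bash
python3 look.py b1; python3 pen.py b1 [.36,.08,.1] [.5,.24,.18]; python3 go.py .48 -.1 .22 92
```

```text
side crop origin 216 152
top crop origin 188 201
[0.4294 0.1456 0.1972] 0.012827977497766018 9.962916076183319
85 dir [-0.38  -0.448  0.809] tilt 36.0 skin low/hi [0.4687 0.1938 0.1344] [0.4467 0.1678 0.1813] inward [ 0.46 -0.85 -0.26]
t 22.0 pos [0.4292 0.1455 0.1966] yaw 51.68 w 0.0128 gf 9.96 f [-0.8  -0.41 -0.22]
twist units -10.08 dp units [-6.18  1.05 -0.58]
```

Call:
step_arm:
  deltas:
    - {"dp":[0,0,-0.5],"twist":-1}
    - {"dp":[0,0,-0.5],"twist":-1}
    - {"dp":[0,0,0],"twist":-1}
    - {"dp":[0,0,0],"twist":-1}
    - {"dp":[0,0,0],"twist":-1}
    - {"dp":[0,0,0],"twist":-1}
    - {"dp":[0,0,0],"twist":-1}
    - {"dp":[0,0,0],"twist":-1}
    - {"dp":[0,0,0],"twist":-1}
    - {"dp":[0,0,0],"twist":-1}
    - {"dp":[0,0,0],"twist":-0.08}
    - {"dp":[0,0,0],"twist":0}

```text
time_s: 23.2
ee_pos: [0.4294, 0.1457, 0.2369]
eef_rot: [-3.141, 0.0, 1.604]
force: [-0.0, -0.6, -0.5]
grip_width: 0.0132
grip_force: 10.0
```

```bash
python3 go.py .483 -.101 .154 92
```

```text
t 23.2 pos [0.4294 0.1457 0.2369] yaw 91.9 w 0.0132 gf 9.96 f [-0.   -0.63 -0.49]
twist units -0.02 dp units [-6.21  1.12  2.07]
```

Call:
step_arm:
  deltas:
    - {"dp":[-0.56,0.1,0],"twist":0}
    - {"dp":[-0.56,0.1,0],"twist":0}
    - {"dp":[-0.56,0.1,0],"twist":0}
    - {"dp":[-0.56,0.1,0],"twist":0}
    - {"dp":[-0.56,0.1,0],"twist":0}
    - {"dp":[-0.56,0.1,0],"twist":0}
    - {"dp":[-0.56,0.1,0],"twist":0}
    - {"dp":[-0.56,0.1,0],"twist":0}
    - {"dp":[-0.56,0.1,0],"twist":0}
    - {"dp":[-0.56,0.1,0],"twist":0}
    - {"dp":[-0.56,0.1,0],"twist":0}
    - {"dp":[0,0,0],"twist":0}

```text
time_s: 24.4
ee_pos: [0.4823, -0.1008, 0.2369]
eef_rot: [-3.141, 0.0, 1.602]
force: [0.4, -0.7, -0.8]
grip_width: 0.0133
grip_force: 10.0
```

Call:
step_arm:
  deltas:
    - {"dp":[0,0,0.5],"twist":0}
    - {"dp":[0,0,0.5],"twist":0}
    - {"dp":[0,0,0.5],"twist":0}
    - {"dp":[0,0,0.5],"twist":0}
    - {"dp":[0,0,0],"twist":0}

```text
time_s: 24.9
ee_pos: [0.4809, -0.098, 0.1552]
eef_rot: [-3.137, -0.001, 1.605]
force: [-0.0, -0.2, -1.3]
grip_width: 0.0131
grip_force: 10.0
```

```bash
python3 look.py b2; python3 pen.py b2 [.44,-.1,.073] [.53,0,.132]; python3 go.py .483 -.101 .154 92
```

```text
side crop origin 251 127
top crop origin 278 181
[ 0.4809 -0.098   0.1552] 0.01305977844198488 9.962820410728455
41 dir [ 0.033 -0.59   0.806] tilt 36.3 skin low/hi [ 0.4794 -0.0403  0.0934] [ 0.481  -0.0679  0.1311] inward [ 0.49 -0.69 -0.53]
t 25.0 pos [ 0.4823 -0.0986  0.158 ] yaw 91.98 w 0.0132 gf 9.96 f [-0.31 -0.15  0.06]
twist units -0.0 dp units [-0.06  0.02  0.1 ]
```

View pics/b2.png

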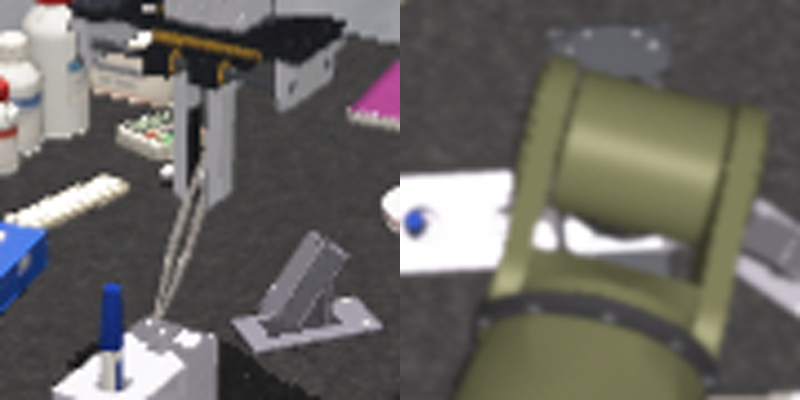

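Call:
step_arm:
  deltas:
    - {"dp":[0,0,0.2],"twist":0}
    - {"dp":[0,0,0.2],"twist":0}
    - {"dp":[0,0,0.12],"twist":0}
    - {"dp":[0,0,0.1],"twist":0}
    - {"dp":[0,0,0.08],"twist":0}
    - {"dp":[0,0,0],"twist":0}

```text
time_s: 25.6
ee_pos: [0.482, -0.099, 0.1291]
eef_rot: [-3.141, -0.0, 1.606]
force: [0.2, -0.0, 0.0]
grip_width: 0.0126
grip_force: 10.0
```

Call:
step_arm:
  deltas:
    - {"dp":[0,0,0.06],"twist":0}
    - {"dp":[0,0,0.06],"twist":0}
    - {"dp":[0,0,0.06],"twist":0}
    - {"dp":[0,0,0],"twist":0}

```text
time_s: 26.0
ee_pos: [0.482, -0.0989, 0.1219]
eef_rot: [-3.141, -0.0, 1.606]
force: [-0.0, -0.0, -0.8]
grip_width: 0.013
grip_force: 10.0
```

Call:
step_arm:
  deltas:
    - {"dp":[0,0,0.05],"twist":0}
    - {"dp":[0,0,0.03],"twist":0}
    - {"dp":[0,0,0],"twist":0}

```text
time_s: 26.3
ee_pos: [0.4821, -0.099, 0.1189]
eef_rot: [-3.141, -0.0, 1.606]
force: [-0.4, 0.3, -0.2]
grip_width: 0.0131
grip_force: 10.0
```

Call:
step_arm:
  deltas:
    - {"dp":[0.08,0,0],"twist":0}
    - {"dp":[0.08,0,0],"twist":0}
    - {"dp":[0.08,0,0],"twist":0}
    - {"dp":[0,0,0],"twist":0}
  squeeze: 7

```text
time_s: 26.7
ee_pos: [0.4819, -0.089, 0.1192]
eef_rot: [3.141, 0.0, 1.606]
force: [-0.6, -0.2, -0.1]
grip_width: 0.0128
grip_force: 7.0
```

Call:
step_arm:
  deltas:
    - {"dp":[0.1,0,0],"twist":0}
    - {"dp":[0.1,0,0],"twist":0}
    - {"dp":[0.1,0,0],"twist":0}
    - {"dp":[0,0,0],"twist":0}

```text
time_s: 27.1
ee_pos: [0.4814, -0.0768, 0.119]
eef_rot: [-3.141, -0.0, 1.606]
force: [-0.5, -1.2, -1.1]
grip_width: 0.0131
grip_force: 7.0
```

```bash
python3 look.py b3; python3 pen.py b3 [.44,-.1,.072] [.53,0,.105]
```

```text
side crop origin 247 139
top crop origin 270 182
[ 0.4814 -0.0768  0.119 ] 0.013134698206822632 6.999978572130203
39 dir [-0.055 -0.435  0.899] tilt 26.0 skin low/hi [ 0.4843 -0.0474  0.0737] [ 0.4824 -0.0629  0.1056] inward [ 0.48 -0.8  -0.36]
```

Rotating as planned (tilt down to about 26°); I continue to the slot centre.

Call:
step_arm:
  deltas:
    - {"dp":[0.1,0,0],"twist":0}
    - {"dp":[0.1,0,0],"twist":0}
    - {"dp":[0.1,0,0],"twist":0}
    - {"dp":[0.1,0,0],"twist":0}
    - {"dp":[0,0,0],"twist":0}

```text
time_s: 27.7
ee_pos: [0.4808, -0.0608, 0.1191]
eef_rot: [-3.142, -0.0, 1.606]
force: [0.7, 0.3, -0.6]
grip_width: 0.0131
grip_force: 7.0
```

Call:
step_arm:
  deltas:
    - {"dp":[0.1,0,0],"twist":0}
    - {"dp":[0.1,0,0],"twist":0}
    - {"dp":[0.1,0,0],"twist":0}
    - {"dp":[0.08,0,0],"twist":0}
    - {"dp":[0,0,0],"twist":0}

```text
time_s: 28.2
ee_pos: [0.4803, -0.0458, 0.119]
eef_rot: [-3.142, -0.0, 1.606]
force: [-0.5, -0.2, 0.3]
grip_width: 0.0128
grip_force: 7.0
```

```bash
python3 look.py b4; python3 pen.py b4 [.44,-.1,.072] [.53,0,.1]; python3 go.py .481 -.044 .119 92
```

```text
side crop origin 242 143
top crop origin 259 183
[ 0.4803 -0.0458  0.119 ] 0.01284617988516301 7.000091224908829
26 dir [ 0.106 -0.255  0.961] tilt 16.0 skin low/hi [ 0.475  -0.0404  0.0717] [ 0.4781 -0.0476  0.0991] inward [ 0.53 -0.81 -0.27]
t 28.3 pos [ 0.4803 -0.046   0.119 ] yaw 92.01 w 0.0128 gf 7.0 f [-0.2  -0.17 -0.14]
twist units 0.0 dp units [ 0.05  0.02 -0.  ]
```

Call:
step_arm:
  deltas:
    - {"dp":[0.06,0.02,0],"twist":0}
    - {"dp":[0,0,0.12],"twist":0}
    - {"dp":[0,0,0.12],"twist":0}
    - {"dp":[0,0,0.12],"twist":0}
    - {"dp":[0,0,0.12],"twist":0}
    - {"dp":[0,0,0.08],"twist":0}
    - {"dp":[0,0,0],"twist":0}

```text
time_s: 29.0
ee_pos: [0.4808, -0.0438, 0.0961]
eef_rot: [-3.141, -0.0, 1.606]
force: [-0.2, -1.5, -0.4]
grip_width: 0.0128
grip_force: 7.0
```

Call:
step_arm:
  deltas:
    - {"dp":[0,0,0.05],"twist":0}
    - {"dp":[0,0,0.05],"twist":0}
    - {"dp":[0,0,0],"twist":0}

```text
time_s: 29.3
ee_pos: [0.481, -0.0438, 0.0925]
eef_rot: [-3.141, -0.0, 1.606]
force: [0.2, -0.1, -0.2]
grip_width: 0.0133
grip_force: 7.0
```

Call:
step_arm:
  deltas:
    - {"dp":[0,0,0.05],"twist":0}
    - {"dp":[0,0,0.05],"twist":0}
    - {"dp":[0,0,0],"twist":0}

```text
time_s: 29.6
ee_pos: [0.4812, -0.0438, 0.0888]
eef_rot: [3.141, 0.0, 1.606]
force: [-1.7, -0.7, 2.6]
grip_width: 0.013
grip_force: 7.0
```

Call:
step_arm:
  deltas:
    - {"dp":[0,0,0.03],"twist":0}
    - {"dp":[0,0,0],"twist":0}
    - {"dp":[0,0,0],"twist":0}

```text
time_s: 29.9
ee_pos: [0.4813, -0.0439, 0.088]
eef_rot: [3.141, 0.0, 1.606]
force: [-2.5, 0.5, 8.8]
grip_width: 0.0132
grip_force: 7.0
```

Call:
step_arm:
  deltas:
    - {"dp":[0,0,0],"twist":0}
    - {"dp":[0,0,0],"twist":0}
    - {"dp":[0,0,0],"twist":0}
    - {"dp":[0,0,0],"twist":0}
    - {"dp":[0,0,0],"twist":0}
    - {"dp":[0,0,0],"twist":0}
    - {"dp":[0,0,-0.5],"twist":0}
    - {"dp":[0,0,-0.8],"twist":0}
    - {"dp":[0,0,-0.8],"twist":0}
    - {"dp":[0,0,-0.8],"twist":0}
    - {"dp":[0,0,0],"twist":0}
  gripper: 1

```text
time_s: 31.0
ee_pos: [0.4825, -0.044, 0.2074]
eef_rot: [3.135, 0.001, 1.606]
force: [1.1, 0.9, -0.5]
grip_width: 0.0935
grip_force: 0.0
```

```bash
python3 look.py b5; python3 pen.py b5 [.44,-.1,.072] [.53,-.02,.16]; python3 pen.py b5 [.44,-.01,.072] [.53,.05,.16]
```

```text
side crop origin 241 117
top crop origin 259 179
[ 0.4825 -0.044   0.2074] 0.09352358080402082 0.0
70 dir [-0.015 -0.153  0.988] tilt 8.8 skin low/hi [ 0.4818 -0.0488  0.0729] [ 0.4809 -0.0581  0.1332] inward [ 0.52 -0.84 -0.12]
109 dir [-0.026 -0.032  0.999] tilt 2.4 skin low/hi [0.4747 0.0263 0.0725] [0.4728 0.024  0.1442] inward [ 0.57 -0.82 -0.01]
```

View pics/b5.png

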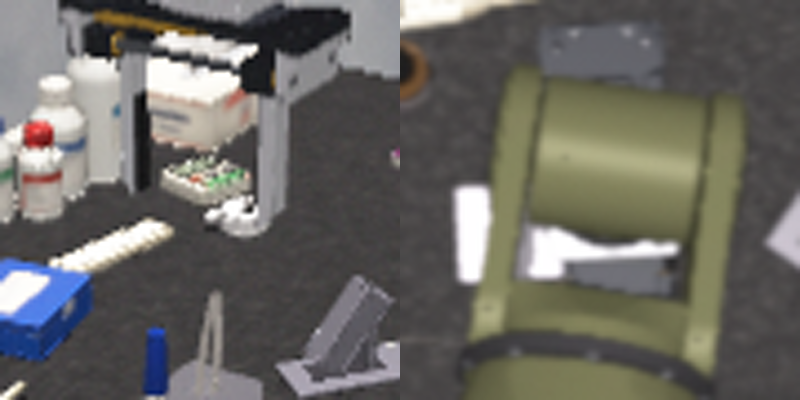

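Both stand in the block: the marker's top is at 144 mm and the tweezers' at 133 mm. For fully seated items these should be 143 and 134 mm. The tweezers lean about 9°, within the 15° limit. Handing in.

```bash
python3 -c "
from station import ctrl
print(ctrl.hand_in())"
```

```text
the job is handed in; nothing more can be done
None
```

The marker now stands fully down in the round well and the tweezers in the rectangular slot, each the same way up as before, neither was dropped, and the job was handed in at about 31 s; no verdict came back.

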